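# Balance the chuck carry beam and prove it on the rocker

### The arm

A 6-joint arm with a two-finger parallel gripper is mounted at the origin on a cart in front of the work surface, level with it; the furniture and walls round the work are solid. World frame = base frame: x ahead of the robot, y to its left, z up, the work surface at z = 0. Lengths are in m, angles in rad, forces in N, time in s.
With the tool pointing down it reaches from about 0.425 to 0.95 m from the base axis. Payload 3.5 kg.
Tool frame: the origin (TCP) lies midway between the tips of the shut fingers; the grasp point (between the pads) lies 19 mm behind it; z points along the fingers, y is the line along which they close (so a half turn about z gives the same grasp; the last joint's range is limited). The gripper opens to 85 mm and grips with 20 to 120 N. Pads are 22 mm wide; open, the fingers measure 114 mm over their backs; the gripper's body (76 mm by 85 mm) begins 54 mm behind the grasp point. The pads swing forward as they close: fully open they stand 13 mm farther back than shut.
Start: joints at [-1.47, 0.286, 1.577, -0, 1.279, -0.15], TCP at [0.168, -0.654, 0.231] pointing down, gripper open.
Joint ranges: [-2.77, 2.77], [-0.9, 2.22], [0.21, 2.48], [-1.53, 4.67], [0.24, 2.81], [-2.84, 2.84]. Speed limits (rad/s): [2.79, 2.79, 3.14, 3.14, 3.14, 3.14].

### API

Orientations are given as a unit quaternion [x, y, z, w].
In Python, from plant import get_state, read_camera, ctrl gives the robot as it stands.
- The arm moves only by the shell command python3 -m crank 'ROWS' [FORCE]. ROWS is JSON, a list of rows, each a list of 3 entries, a list of its own where there are three numbers: the shift along the tool's x, y, z in mm, then the turn about the tool's z in degrees, then the closure in counts, from 0 (fully open) to 255 (shut). In form: [[[tx, ty, tz], yaw, claw], ...]. A call has 1 to 10 rows; each row is the pose to reach, as a shift and turn from the pose commanded when the call began, along the tool's axes at that moment; what a row does not reach only later rows make up. A row lasts 1/10 s, in which the tool goes at most 50 mm and 8.59 degrees, less where a joint would pass 70% of its speed; a pose out of reach is approached as far as the arm can. A call with a gripper value outside its range is refused whole. The fingers move at their own pace and stop on an object; FORCE is the grip in N (left out, the last holds). Time passes only in rows, so rows that repeat a pose let the fingers close. It gives the time, the measured TCP pose, the force, the opening and the grip force at its end, in the units of the state.
- get_state(): the state, without advancing time (a new reading comes with each control period).
- read_camera(name): name is "scene" or "top" or "wrist"; returns a dict with "frame" (480x640x3 uint8, blue, green, red), "range_z" (480x640 float32, m along the optical axis (not along the pixel's ray), 0 where there is no reading), "vfov" (degrees; the focal length in pixels is half the picture's height over the tangent of half this angle, whatever the lens; pixels are square), "cx", "cy" (the principal point, pixels), "origin" and "orientation" of the camera in the world. Camera axes: x right, y down, z forward; pixel columns grow to the right and rows downward; lengths in m; the calibration is good to about 2 mm. The wrist camera is an equidistant fisheye: a pixel r from the principal point sees the ray r / f radians off the axis. A picture is of the moment at which its call begins.
- ctrl.sign_off(): hands the job in; it is judged then, once.
The state is a dict: "time": time; "qpos": joint angles; "dq": joint speeds; "joint_efforts": joint torques, N m; "eef_pos": TCP position; "tcp_rot": TCP orientation; "contact_force": force on the tool from outside, world axes, zero at the start; "wrist_torque": the same for the moment, N m; "opening": opening from 0.0 (shut) to 1.0 (fully open); "finger_force": force on a finger pad.
Only numpy, scipy, OpenCV 4.12 (cv2) and the standard library are available. Lean on these libraries where they do the work, as an engineer would, in place of code of your own. Each camera call takes 0.05 s, during which the arm holds its last target. There are 200 camera calls.

### The job

Load every brass spin chuck from the bench, foot down, into the pockets of the carry beam on the load rest, then find by trial lifts where the beam's sliding lifting bail must sit for the loaded beam to hang level with no tipping, and lift it clear and level by the bail. Set the beam down along the rocker bed while the bed is still arrested, with its balance point over the rocker's pivot, let go, release the arrest with the lever and let the rocker stand free and level for a few seconds, then arrest it again and leave everything so. If it tips, arrest it and correct the beam; do not let the beam fall onto the bench.

Things in the scene. Friction and masses are not known exactly. Their poses are not given: they have to be found in the camera images.
- beam: flat aluminium carry beam, 52 wide (its x) x 356 long (its y) x 10 mm, about 0.3 kg; origin at the centre of its underside, z up. Four pockets, 46 x 46 mm within 5 mm high ribs, floor 10 mm above the origin, centred at x = 0, y = -145, -86, +86, +145 mm; any chuck fits any pocket, one each. Share the chucks between both ends, or the carriage's travel may not suffice to balance it
- carriage (a joint): place of the black carriage along the beam in m, 0 at mid-beam, positive to the beam's +y, travel -0.04 to +0.04; 2.5 N of friction holds it. Move it by pushing the held bail along while the beam lies on its rest (its rubber pads hold the beam, which may creep some mm)
- bail: lifting bail on the carriage: upright steel plate 26 (beam x) x 12 (beam y) mm, 6 to 56 mm above its hinge (= its origin, 52 mm above the beam's underside, axis along beam x, stops 0.16 rad either way). The beam, lifted by it, swings freely and sinks at the heavy end: centre of mass about 37 mm below the hinge, so 4 mm off balance tips it about 0.1 rad; settles in 1.5 s
- bail_grip (a point): where to grip the bail, 36 mm above its hinge (88 mm above the beam's underside): pinch its 12 mm thickness, closing along the beam's length
- load_rest: load rest, fixed: base 100 x 250 x 8 mm with two white blocks (62 x 20 mm) at its y = -100 and +100 mm, flat tops 60 mm above the bench; the beam lies across them along the rest's y, underside at 60 mm; origin at the bench under its centre
- rocker_stand: the balance stand, fixed: grey base 172 x 200 x 10 mm; origin at the bench below the rocker's pivot; the rocker bed runs along its y, the arrest lever stands in front, at its x = -112 mm
- rocker_top (a point): centre of the top of the rocker bed, right above its pivot, marked by a dark pointer on each long edge; the bed is a flat plate 52 wide x 190 mm long (stand's y), top 72 mm above the bench when level, pivot 10 mm below the top
- rocker (a joint): tilt of the rocker bed in rad, 0 level, positive lifts its +y end, stops at -0.16 and 0.16. Weakly sprung (0.7 N m/rad): when free, every 3 mm between the loaded beam's centre of mass and the pivot tilts it 0.03 to 0.05 rad
- arrest_lever (a joint): arrest lever in rad: 0 = arrested (leans 0.6 rad to the stand's +y; two posts hold the bed level), 1.2 = released (leans 0.6 rad to -y; posts 15 mm down). Hinge along the stand's x, 35 mm above the bench; about 2 N at the tip move it and it stays where left; pushed back to 0 it lifts a tipped bed level
- lever_tip (a point): centre of the lever's round black 18 mm knob, 70 mm from the hinge; rod 9 mm thick
- chuck_0: a round brass-coloured spin chuck, rim 52 mm in diameter from 9 to 18 mm above its underside, foot 38 mm in diameter below it, 60 to 130 g; origin at the centre of its underside. All look alike, their weights differ; some may be absent. Grasp it across the rim
- chuck_1: a round brass-coloured spin chuck, rim 52 mm in diameter from 9 to 18 mm above its underside, foot 38 mm in diameter below it, 60 to 130 g; origin at the centre of its underside. All look alike, their weights differ; some may be absent. Grasp it across the rim
- chuck_2: a round brass-coloured spin chuck, rim 52 mm in diameter from 9 to 18 mm above its underside, foot 38 mm in diameter below it, 60 to 130 g; origin at the centre of its underside. All look alike, their weights differ; some may be absent. Grasp it across the rim
- chuck_3: a round brass-coloured spin chuck, rim 52 mm in diameter from 9 to 18 mm above its underside, foot 38 mm in diameter below it, 60 to 130 g; origin at the centre of its underside. All look alike, their weights differ; some may be absent. Grasp it across the rim

How it is judged:
On the way, in this order (a step that is already met when the one before it is completed fails the run):
1. every chuck sits in a pocket of the beam, let go, the beam on the load rest (x of chuck_0 in the frame of beam between -0.012 and 0.012 m and z of chuck_0 in the frame of beam between 0.007 and 0.0125 m and y of chuck_0 in the frame of beam between -0.155 and 0.155 m and (y of chuck_0 in the frame of beam above 0.076 m or y of chuck_0 in the frame of beam below -0.076 m) and contact force between the fingers and chuck_0 below 0.2 N and x of chuck_1 in the frame of beam between -0.012 and 0.012 m and z of chuck_1 in the frame of beam between 0.007 and 0.0125 m and y of chuck_1 in the frame of beam between -0.155 and 0.155 m and (y of chuck_1 in the frame of beam above 0.076 m or y of chuck_1 in the frame of beam below -0.076 m) and contact force between the fingers and chuck_1 below 0.2 N and x of chuck_2 in the frame of beam between -0.012 and 0.012 m and z of chuck_2 in the frame of beam between 0.007 and 0.0125 m and y of chuck_2 in the frame of beam between -0.155 and 0.155 m and (y of chuck_2 in the frame of beam above 0.076 m or y of chuck_2 in the frame of beam below -0.076 m) and contact force between the fingers and chuck_2 below 0.2 N and x of chuck_3 in the frame of beam between -0.012 and 0.012 m and z of chuck_3 in the frame of beam between 0.007 and 0.0125 m and y of chuck_3 in the frame of beam between -0.155 and 0.155 m and (y of chuck_3 in the frame of beam above 0.076 m or y of chuck_3 in the frame of beam below -0.076 m) and contact force between the fingers and chuck_3 below 0.2 N and contact force between beam and load_rest above 1 N), for 0.2 s.
2. the loaded beam hangs clear of the rest by its bail, level within 0.08 rad, for a second (x of chuck_0 in the frame of beam between -0.012 and 0.012 m and z of chuck_0 in the frame of beam between 0.007 and 0.0125 m and y of chuck_0 in the frame of beam between -0.155 and 0.155 m and (y of chuck_0 in the frame of beam above 0.076 m or y of chuck_0 in the frame of beam below -0.076 m) and contact force between the fingers and chuck_0 below 0.2 N and x of chuck_1 in the frame of beam between -0.012 and 0.012 m and z of chuck_1 in the frame of beam between 0.007 and 0.0125 m and y of chuck_1 in the frame of beam between -0.155 and 0.155 m and (y of chuck_1 in the frame of beam above 0.076 m or y of chuck_1 in the frame of beam below -0.076 m) and contact force between the fingers and chuck_1 below 0.2 N and x of chuck_2 in the frame of beam between -0.012 and 0.012 m and z of chuck_2 in the frame of beam between 0.007 and 0.0125 m and y of chuck_2 in the frame of beam between -0.155 and 0.155 m and (y of chuck_2 in the frame of beam above 0.076 m or y of chuck_2 in the frame of beam below -0.076 m) and contact force between the fingers and chuck_2 below 0.2 N and x of chuck_3 in the frame of beam between -0.012 and 0.012 m and z of chuck_3 in the frame of beam between 0.007 and 0.0125 m and y of chuck_3 in the frame of beam between -0.155 and 0.155 m and (y of chuck_3 in the frame of beam above 0.076 m or y of chuck_3 in the frame of beam below -0.076 m) and contact force between the fingers and chuck_3 below 0.2 N and height (world z) of beam above 0.09 m and angle between beam's own z axis and vertical below 0.08 rad and contact force between the fingers and bail above 1 N), for 1 s.
3. the beam lies along the arrested rocker bed, let go (contact force between beam and rocker_stand above 1.5 N and x of beam in the frame of rocker_stand between -0.02 and 0.02 m and height (world z) of beam between 0.064 and 0.08 m and angle between the y axis of beam and the y axis of rocker_stand, either way round below 0.12 rad and contact force between the fingers and beam below 0.1 N and contact force between the fingers and rocker_stand below 0.1 N and value of joint rocker between -0.04 and 0.04 rad and value of joint arrest_lever below 0.2 rad), for 0.3 s.
4. arrest released, the rocker with the loaded beam stands free and level within 0.06 rad for 3 s, nobody touching it (x of chuck_0 in the frame of beam between -0.012 and 0.012 m and z of chuck_0 in the frame of beam between 0.007 and 0.0125 m and y of chuck_0 in the frame of beam between -0.155 and 0.155 m and (y of chuck_0 in the frame of beam above 0.076 m or y of chuck_0 in the frame of beam below -0.076 m) and contact force between the fingers and chuck_0 below 0.2 N and x of chuck_1 in the frame of beam between -0.012 and 0.012 m and z of chuck_1 in the frame of beam between 0.007 and 0.0125 m and y of chuck_1 in the frame of beam between -0.155 and 0.155 m and (y of chuck_1 in the frame of beam above 0.076 m or y of chuck_1 in the frame of beam below -0.076 m) and contact force between the fingers and chuck_1 below 0.2 N and x of chuck_2 in the frame of beam between -0.012 and 0.012 m and z of chuck_2 in the frame of beam between 0.007 and 0.0125 m and y of chuck_2 in the frame of beam between -0.155 and 0.155 m and (y of chuck_2 in the frame of beam above 0.076 m or y of chuck_2 in the frame of beam below -0.076 m) and contact force between the fingers and chuck_2 below 0.2 N and x of chuck_3 in the frame of beam between -0.012 and 0.012 m and z of chuck_3 in the frame of beam between 0.007 and 0.0125 m and y of chuck_3 in the frame of beam between -0.155 and 0.155 m and (y of chuck_3 in the frame of beam above 0.076 m or y of chuck_3 in the frame of beam below -0.076 m) and contact force between the fingers and chuck_3 below 0.2 N and contact force between beam and rocker_stand above 1.5 N and x of beam in the frame of rocker_stand between -0.02 and 0.02 m and height (world z) of beam between 0.064 and 0.08 m and angle between the y axis of beam and the y axis of rocker_stand, either way round below 0.12 rad and contact force between the fingers and beam below 0.1 N and contact force between the fingers and rocker_stand below 0.1 N and value of joint arrest_lever above 1 rad and value of joint rocker between -0.06 and 0.06 rad), for 3 s.
At the end, for the whole second after the job is handed in: Every chuck sits flat in a pocket of the beam; the beam lies at rest along the rocker bed (within 20 mm sideways and 0.12 rad of its line); the lever is back at arrested (under 0.15 rad), the bed level within 0.03 rad, nothing touched (x of chuck_0 in the frame of beam between -0.012 and 0.012 m and z of chuck_0 in the frame of beam between 0.007 and 0.0125 m and y of chuck_0 in the frame of beam between -0.155 and 0.155 m and (y of chuck_0 in the frame of beam above 0.076 m or y of chuck_0 in the frame of beam below -0.076 m) and contact force between the fingers and chuck_0 below 0.2 N and x of chuck_1 in the frame of beam between -0.012 and 0.012 m and z of chuck_1 in the frame of beam between 0.007 and 0.0125 m and y of chuck_1 in the frame of beam between -0.155 and 0.155 m and (y of chuck_1 in the frame of beam above 0.076 m or y of chuck_1 in the frame of beam below -0.076 m) and contact force between the fingers and chuck_1 below 0.2 N and x of chuck_2 in the frame of beam between -0.012 and 0.012 m and z of chuck_2 in the frame of beam between 0.007 and 0.0125 m and y of chuck_2 in the frame of beam between -0.155 and 0.155 m and (y of chuck_2 in the frame of beam above 0.076 m or y of chuck_2 in the frame of beam below -0.076 m) and contact force between the fingers and chuck_2 below 0.2 N and x of chuck_3 in the frame of beam between -0.012 and 0.012 m and z of chuck_3 in the frame of beam between 0.007 and 0.0125 m and y of chuck_3 in the frame of beam between -0.155 and 0.155 m and (y of chuck_3 in the frame of beam above 0.076 m or y of chuck_3 in the frame of beam below -0.076 m) and contact force between the fingers and chuck_3 below 0.2 N and contact force between beam and rocker_stand above 1.5 N and x of beam in the frame of rocker_stand between -0.02 and 0.02 m and height (world z) of beam between 0.064 and 0.08 m and angle between the y axis of beam and the y axis of rocker_stand, either way round below 0.12 rad and contact force between the fingers and beam below 0.1 N and contact force between the fingers and rocker_stand below 0.1 N and value of joint arrest_lever below 0.15 rad and value of joint rocker between -0.03 and 0.03 rad and linear speed of beam below 0.02 m/s).
It fails at once if the beam falls onto the bench (height (world z) of beam below 0.03 m).
Of chuck_0, chuck_1, chuck_2, chuck_3 only 3 to 4 are there at a start; the rules pass over those that are not, and their reading is None.
At some moment in a run one of chuck_0, chuck_1, chuck_2, chuck_3 may be knocked a few centimetres aside while the robot is not near it.
It also fails if it takes over 210 s, if anything falls off the work surface, if the arm or the gripper's body presses on something with over 40 N, if the wrist force passes 120 N, or if a joint passes its speed limit or range.

## Working session

There is one attempt and no reset: what is moved stays moved. The work goes in short steps, Python scripts to look and compute and a shell command to move; the robot and the scene stay as the last step left them, time stands still between calls to the robot, and variables do not carry over. Pictures are saved under pics/ and viewed, at most 14 in all, crops included, and the job is handed in when it is done.

```bash
ls; mkdir -p pics; cat > h.py <<'E'
import numpy as np, cv2
from plant import get_state, read_camera, ctrl
from scipy.spatial.transform import Rotation as R
def cam(n):
    c=read_camera(n); c['R']=R.from_quat(c['orientation']).as_matrix(); c['o']=np.array(c['origin'])
    c['f']=240/np.tan(np.radians(c['vfov'])/2); return c
def ray(c,u,v,wrist=False):
    x=(u-c['cx'])/c['f'];y=(v-c['cy'])/c['f']
    if wrist:
        r=np.hypot(x,y)+1e-12; d=np.array([x/r*np.sin(r),y/r*np.sin(r),np.cos(r)])
    else: d=np.array([x,y,1.])
    return c['R']@d
def onplane(c,u,v,z,wrist=False):
    d=ray(c,u,v,wrist); return c['o']+d*(z-c['o'][2])/d[2]
def cloud(c):
    v,u=np.mgrid[0:480,0:640]; z=c['range_z']
    P=np.stack([(u-c['cx'])/c['f']*z,(v-c['cy'])/c['f']*z,z],-1)@c['R'].T+c['o']
    P[z<=0]=np.nan
    return P
E
python3 - <<'E'
from h import *
s=get_state();print(s)
for n in('top','scene'):
    c=cam(n);cv2.imwrite(f'pics/{n}0.png',c['frame']);print(n,c['origin'],c['orientation'],c['vfov'],c['cx'],c['cy'])
E
```

```text
pics
{'time': 0.0, 'qpos': array([-1.47000409e+00,  2.87188893e-01,  1.57819727e+00,  2.52611491e-06,
        1.27856888e+00, -1.50003328e-01]), 'dq': array([-4.54508422e-04,  1.16648990e-05, -8.73752166e-04, -9.76552488e-04,
       -1.41698424e-03, -7.93124270e-04]), 'joint_efforts': array([ 2.27362943e-04, -4.05976331e+01, -2.92627984e+01, -4.24699840e-05,
        5.77885075e-03,  6.87490214e-06]), 'eef_pos': array([ 0.16747804, -0.65321366,  0.2299207 ]), 'tcp_rot': array([ 9.92147349e-01,  1.25068954e-01,  3.02697393e-05, -1.18080821e-03]), 'contact_force': array([ 0.17616121,  0.24870189, -0.00050227]), 'wrist_torque': array([-0.00266614, -0.00059427,  0.0232642 ]), 'finger_force': 0.0, 'opening': 0.9977836435327583}
top [ 0.39966038 -0.02045081  0.97928016] [-0.7001601   0.71048321 -0.04965395  0.05023867] 57.39705391753788 325.6015396972601 235.21076380115986
scene [ 0.99396232 -0.46970009  1.15046831] [ 0.8807768   0.39135864 -0.11256781 -0.24165913] 42.88865593119772 317.42315622650983 241.41460795553684
```

View pics/top0.png

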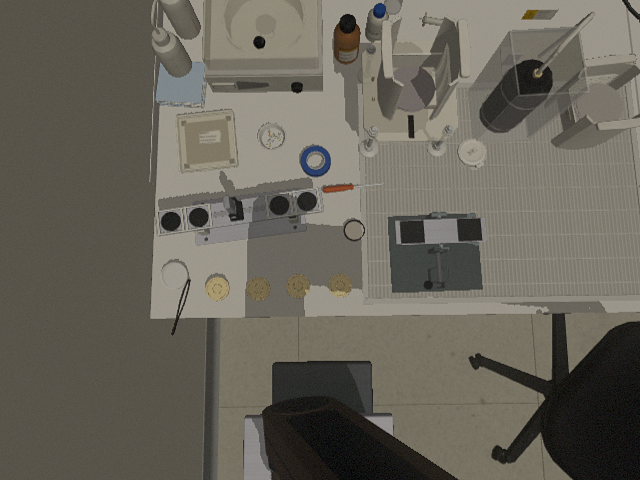

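View pics/scene0.png

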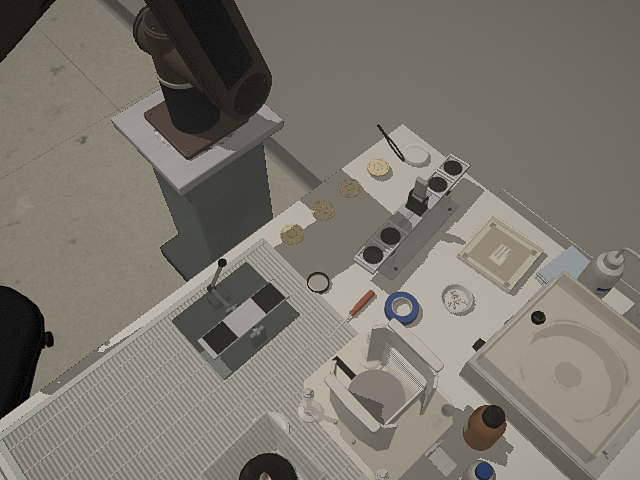

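The top view shows the four chucks in a row at (217,288), (258,288), (298,286) and (340,285). The beam's pockets are at (171,221), (198,217), (279,206) and (307,201), with the bail at about (237,208). The rocker bed is centred near (438,230) and the lever knob is at (430,284). The scene view agrees.

```bash
cat > m.py <<'E'
from h import *
c=cam('top');P=cloud(c);hsv=cv2.cvtColor(c['frame'],cv2.COLOR_BGR2HSV)
def comps(m,lo,hi):
    n,l,st,ce=cv2.connectedComponentsWithStats(m.astype(np.uint8))
    return [(ce[i],st[i,4],l==i) for i in range(1,n) if lo<st[i,4]<hi]
v,u=np.mgrid[0:480,0:640]
X,Y,Z=P[...,0],P[...,1],P[...,2]
m=(Z>.008)&(Z<.03)&(v>265)&(v<310)&(u>195)&(u<370)
print('chucks (range mask, brass mask)')
for ce,a,k in comps(m,200,900): print(ce.round(1),a,np.nanmedian(Z[k]).round(4),onplane(c,*ce,.018).round(4),(np.nanmax(X[k])-np.nanmin(X[k])).round(3))
m=(hsv[...,1]>80)&(hsv[...,0]>12)&(hsv[...,0]<35)&(v>265)&(v<310)&(u>195)&(u<370)
for ce,a,k in comps(m,100,900): print(ce.round(1),a,onplane(c,*ce,.018).round(4))
print('pockets')
m=(hsv[...,2]<70)&(v>185)&(v<240)&(u>150)&(u<330)
for ce,a,k in comps(m,100,900): print(ce.round(1),a,np.nanmedian(Z[k]).round(4),onplane(c,*ce,.070).round(4))
print('bail')
m=(Z>.125)&(v>170)&(v<260)&(u>190)&(u<290);
for ce,a,k in comps(m,10,900): print(ce.round(1),a,np.nanmedian(P[k],0).round(4),cv2.minAreaRect(P[k][:,:2].astype(np.float32)*1000))
print('beam')
m=(Z>.06)&(Z<.085)&(v>170)&(v<250)&(u>145)&(u<340)
for ce,a,k in comps(m,500,9000): print(a,cv2.minAreaRect(P[k][:,:2].astype(np.float32)*1000))
print('rocker')
m=(Z>.062)&(Z<.082)&(v>205)&(v<255)&(u>380)&(u<500)
for ce,a,k in comps(m,300,9000): print(a,np.nanmedian(Z[k]),cv2.minAreaRect(P[k][:,:2].astype(np.float32)*1000))
print('knob')
m=(Z>.085)&(Z<.11)&(v>240)&(v<300)&(u>390)&(u<490)
for ce,a,k in comps(m,20,900): print(ce,a,np.nanmedian(P[k],0).round(4),np.nanmax(Z[k]))
E
python3 m.py
```

```text
chucks (range mask, brass mask)
[297.4 286. ] 446 0.0163 [0.4256 0.0423 0.018 ] 0.048
[339.6 285.3] 446 0.0164 [ 0.4258 -0.0496  0.018 ] 0.05
[216.9 288.7] 460 0.0161 [0.4223 0.2178 0.018 ] 0.05
[257.6 288.7] 454 0.0162 [0.421  0.1291 0.018 ] 0.05
[297.4 285.8] 420 [0.426  0.0423 0.018 ]
[339.8 284.6] 401 [ 0.4274 -0.0501  0.018 ]
[217.  288.1] 383 [0.4236 0.2176 0.018 ]
[257.9 288.5] 423 [0.4214 0.1285 0.018 ]
pockets
[306.3 201.1] 290 0.0699 [0.6026 0.0191 0.07  ]
[235.9 209.1] 245 0.0929 [0.5876 0.1681 0.07  ]
[278.9 205.1] 308 0.0697 [0.5949 0.0772 0.07  ]
[198.1 217. ] 289 0.0697 [0.5719 0.2476 0.07  ]
[170.3 221. ] 288 0.0697 [0.5641 0.3059 0.07  ]
bail
[228.2 204. ] 151 [0.5797 0.1636 0.1642] ((581.6843872070312, 167.004150390625), (25.862953186035156, 12.0888090133667), 8.34002685546875)
beam
3988 ((582.8085327148438, 162.96302795410156), (54.093170166015625, 356.6008605957031), 7.70635986328125)
rocker
2407 0.0710709464272744 ((534.4569091796875, -261.177734375), (83.81620788574219, 190.7197265625), 0.6596847772598267)
knob
[427.765625 284.953125] 64 [ 0.4216 -0.223   0.0979] 0.1020071772921497
```

```bash
cat > go.py <<'E'
import sys; from h import *
# usage: go.py x y z toolY_angle_deg ; shift in tool axes from measured pose
def go(x,y,z,ang):
    s=get_state(); Rm=R.from_quat(s['tcp_rot']).as_matrix()
    d=Rm.T@(np.array([x,y,z])-s['eef_pos'])*1000
    a=np.degrees(np.arctan2(Rm[1,1],Rm[0,1])); dy=-((ang-a+180)%360-180)
    print('t',round(s['time'],2),'pos',s['eef_pos'].round(4),'yang',round(a,2),'tilt',np.degrees(np.arccos(-Rm[2,2])).round(2),'SHIFT',d.round(1),'YAW',round(dy,2),'q',s['qpos'].round(2))
if __name__=='__main__': go(*map(float,sys.argv[1:5]))
E
python3 go.py .4262 -.0498 .09 7.65
```

```text
t 0.15 pos [ 0.1675 -0.6534  0.2302] yang -75.63 tilt 0.1 SHIFT [ 400.3 -520.2  141.3] YAW -83.28 q [-1.47  0.29  1.58 -0.    1.28 -0.15]
```

```bash
python3 -m crank '[[[269,-193,0],-45,60],[[269,-193,0],-45,60],[[269,-193,0],-45,60],[[269,-193,0],-45,60],[[269,-193,0],-45,60],[[269,-193,0],-45,60],[[269,-193,0],-45,60],[[400,-520,60],-83.3,60],[[400,-520,60],-83.3,60],[[400,-520,60],-83.3,60]]' 40; python3 -m crank '[[[0,0,0],0,60]]'; python3 go.py .4262 -.0498 .06 7.65
```

```text
time: 1.15
eef_pos: [0.3993, -0.2515, 0.2055]
tcp_rot: [0.734, 0.679, 0.0, -0.0]
contact_force: [0.8, 0.4, -0.5]
opening: 0.763
finger_force: 0.0
time: 1.25
eef_pos: [0.3987, -0.2477, 0.2037]
tcp_rot: [0.734, 0.679, 0.001, -0.003]
contact_force: [-0.9, -0.4, -0.9]
opening: 0.766
finger_force: 0.0
t 1.25 pos [ 0.3987 -0.2477  0.2037] yang -4.41 tilt 0.32 SHIFT [198.8  12.7 144.6] YAW -12.06 q [-0.77 -0.15  2.09  0.    1.21 -0.7 ]
```

```bash
python3 -m crank '[[[120,8,40],-7,60],[[120,8,40],-7,60],[[120,8,40],-7,60],[[199,13,145],-12,60],[[199,13,145],-12,60],[[199,13,145],-12,60],[[199,13,145],-12,60],[[199,13,145],-12,60]]'; python3 go.py .4262 -.0498 -.002 7.65; python3 - <<'E'
from h import *
c=cam('wrist');cv2.imwrite('pics/w1.png',c['frame'])
E
```

```text
time: 2.05
eef_pos: [0.4295, -0.0568, 0.0614]
tcp_rot: [0.661, 0.75, -0.0, -0.0]
contact_force: [0.0, 0.1, 0.4]
opening: 0.767
finger_force: 0.0
t 2.05 pos [ 0.4295 -0.0568  0.0614] yang 7.18 tilt 0.03 SHIFT [ 7.4 -2.4 63.4] YAW -0.47 q [-0.37 -0.03  2.27 -0.    0.9  -0.49]
```

View pics/w1.png

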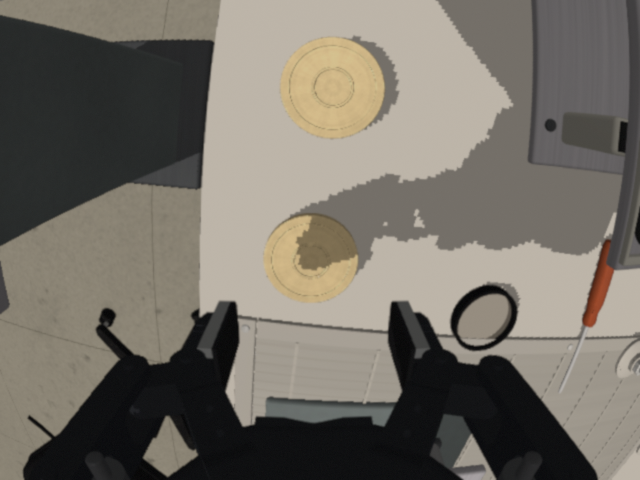

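The wrist view shows the target chuck at (311,258), just ahead of the fingers, and the next one at (332,87). The picture agrees with the measured positions, so I descend.

```bash
python3 -m crank '[[[7,-2,30],-0.5,60],[[7,-2,50],-0.5,60],[[7,-2,63],-0.5,60],[[7,-2,63],-0.5,60],[[7,-2,63],-0.5,255],[[7,-2,63],-0.5,255],[[7,-2,63],-0.5,255],[[7,-2,63],-0.5,255]]' 40; python3 go.py .6026 .0191 .11 7.65
```

```text
time: 2.9
eef_pos: [0.4282, -0.051, 0.0004]
tcp_rot: [0.658, 0.753, 0.0, 0.002]
contact_force: [-2.7, -2.3, 7.2]
opening: 0.547
finger_force: 40.4
t 2.9 pos [ 4.282e-01 -5.100e-02  4.000e-04] yang 7.66 tilt 0.25 SHIFT [  45.9  182.5 -109.1] YAW 0.01 q [-0.35  0.09  2.29 -0.    0.75 -0.49]
```

```bash
python3 -m crank '[[[0,0,-30],0,255],[[0,0,-60],0,255],[[0,0,-110],0,255],[[0,0,-110],0,255],[[0,0,-110],0,255]]'; python3 - <<'E'
from h import *
c=cam('wrist');cv2.imwrite('pics/w2.png',c['frame'])
E
```

```text
time: 3.4
eef_pos: [0.4278, -0.0502, 0.1104]
tcp_rot: [0.658, 0.753, 0.001, 0.003]
contact_force: [-0.2, 0.1, -0.6]
opening: 0.549
finger_force: 41.6
```

View pics/w2.png

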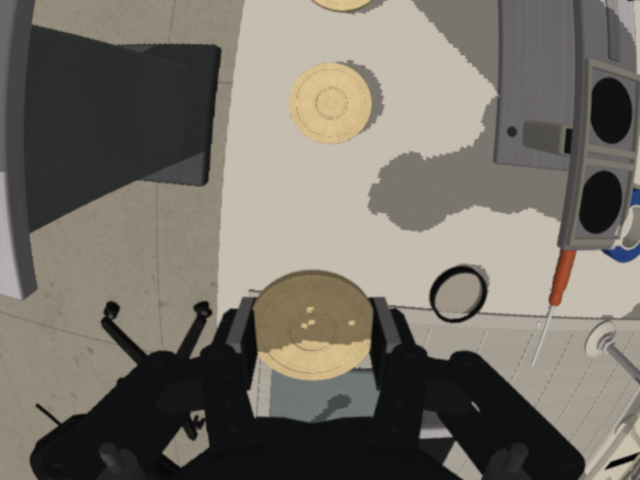

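The chuck hangs square between the pads at (313,325), and the other chucks are undisturbed at (331,102) and (340,0). Now to the pocket.

```bash
python3 -m crank '[[[46,183,0],0,255],[[46,183,0],0,255],[[46,183,0],0,255],[[46,183,0],0,255],[[46,183,0],0,255],[[46,183,0],0,255],[[46,183,0],0,255]]'; python3 go.py .6026 .0191 .071 7.65
```

```text
time: 4.15
eef_pos: [0.5996, 0.0202, 0.1061]
tcp_rot: [0.658, 0.753, -0.001, -0.002]
contact_force: [-0.0, -0.3, -1.0]
opening: 0.547
finger_force: 41.7
t 4.15 pos [0.5996 0.0202 0.1061] yang 7.63 tilt 0.24 SHIFT [-1.6  3.  35.1] YAW -0.02 q [-0.14  0.26  1.86 -0.    1.03 -0.27]
```

```bash
python3 -m crank '[[[0,0,10],0,255],[[-1,1,20],0,255],[[-1,1,26],0,255],[[-1,1,26],0,255]]'; python3 go.py .6026 .0191 .071 7.65
```

```text
time: 4.55
eef_pos: [0.6012, 0.0193, 0.0803]
tcp_rot: [0.659, 0.753, -0.001, -0.001]
contact_force: [-0.6, 0.0, -0.4]
opening: 0.543
finger_force: 41.7
t 4.55 pos [0.6012 0.0193 0.0803] yang 7.62 tilt 0.19 SHIFT [-0.4  1.4  9.3] YAW -0.03 q [-0.14  0.3   1.86  0.    0.99 -0.27]
```

```bash
python3 -m crank '[[[-0.5,1,5],0,255],[[-0.5,1,9],0,255],[[-0.5,1,9],0,255],[[-0.5,1,9],0,60],[[-0.5,1,9],0,60],[[-0.5,1,9],0,60],[[-0.5,1,-20],0,60],[[-0.5,1,-45],0,60],[[-0.5,1,-45],0,60]]'; python3 m.py | sed -n 1,9p; python3 go.py .4258 .0422 .06 7.65
```

```text
time: 5.45
eef_pos: [0.6068, 0.0188, 0.1319]
tcp_rot: [0.658, 0.753, 0.002, 0.004]
contact_force: [0.1, 0.7, 0.9]
opening: 0.761
finger_force: 0.0
chucks (range mask, brass mask)
[253.5 280. ] 175 [0.44   0.1382 0.018 ]
pockets
[198.3 216.9] 302 0.0697 [0.5721 0.2472 0.07  ]
[170.6 221. ] 291 0.0697 [0.5641 0.3054 0.07  ]
bail
[228.2 204. ] 152 [0.5796 0.1639 0.1648] ((581.8404541015625, 167.12136840820312), (25.329200744628906, 12.157562255859375), 9.169794082641602)
beam
1875 ((570.6130981445312, 250.44476318359375), (54.43974685668945, 177.44651794433594), 8.311912536621094)
t 5.5 pos [0.6054 0.0189 0.1297] yang 7.66 tilt 0.3 SHIFT [  47.1 -175.3   68.7] YAW 0.01 q [-0.14  0.24  1.83  0.    1.07 -0.27]
```

```bash
cat > w.py <<'E'
from h import *
c=cam('wrist');hsv=cv2.cvtColor(c['frame'],cv2.COLOR_BGR2HSV)
m=((hsv[...,1]>60)&(hsv[...,0]>12)&(hsv[...,0]<28)&(hsv[...,2]>70)).astype(np.uint8)
m=cv2.morphologyEx(m,cv2.MORPH_CLOSE,np.ones((7,7)))
for k in cv2.findContours(m,cv2.RETR_EXTERNAL,cv2.CHAIN_APPROX_NONE)[0]:
    if cv2.contourArea(k)<1500: continue
    p=k[:,0,:].astype(float)
    for z in(.018,.088):
        w=np.array([onplane(c,a,b,z,True)[:2] for a,b in p]).astype(np.float32)
        r=cv2.fitEllipse(w*1000); print('px',p.mean(0).round(),'z',z,'centre',np.round(r[0],1),'axes',np.round(r[1],1))
E
python3 -m crank '[[[47,-175,0],0,60],[[47,-175,0],0,60],[[47,-175,0],0,60],[[47,-175,0],0,60],[[47,-175,50],0,60],[[47,-175,60],0,60],[[47,-175,60],0,60]]'; python3 w.py;python3 go.py .4258 .0422 -.002 7.65
```

```text
time: 6.2
eef_pos: [0.4215, 0.0427, 0.0645]
tcp_rot: [0.658, 0.753, -0.002, -0.003]
contact_force: [0.2, -0.3, 0.1]
opening: 0.764
finger_force: 0.0
px [610. 377.] z 0.018 centre [702.2 -37.2] axes [ 75.2 106.1]
px [610. 377.] z 0.088 centre [594.2  23.5] axes [47.3 66.7]
px [323. 269.] z 0.018 centre [426.8  43.2] axes [50.7 51.9]
px [323. 269.] z 0.088 centre [421.2  74. ] axes [31.9 32.6]
px [337. 113.] z 0.018 centre [422.2 128.5] axes [50.8 51. ]
px [337. 113.] z 0.088 centre [418.3 127.6] axes [31.9 32. ]
t 6.25 pos [0.4233 0.0424 0.0659] yang 7.64 tilt 0.24 SHIFT [-0.6  2.7 67.9] YAW -0.01 q [-0.14 -0.06  2.29 -0.    0.91 -0.27]
```

```bash
python3 -m crank '[[[0,1,35],0,60],[[0,1,63],0,60],[[0,1,63],0,60],[[0,1,63],0,255],[[0,1,63],0,255],[[0,1,63],0,255],[[0,1,63],0,255],[[0,1,20],0,255],[[0,1,-45],0,255],[[0,1,-45],0,255]]'; python3 go.py .5949 .0772 .105 7.65
```

```text
time: 7.25
eef_pos: [0.4285, 0.0421, 0.1179]
tcp_rot: [0.658, 0.753, 0.003, 0.004]
contact_force: [0.7, -0.9, -0.2]
opening: 0.562
finger_force: 42.0
t 7.25 pos [0.4285 0.0421 0.1179] yang 7.66 tilt 0.59 SHIFT [ 12.6 169.5  14.5] YAW 0.01 q [-0.14 -0.15  2.26  0.    1.02 -0.27]
```

```bash
python3 -m crank '[[[12.6,171,7],0,255],[[12.6,171,7],0,255],[[12.6,171,7],0,255],[[12.6,171,7],0,255],[[12.6,171,7],0,255],[[12.6,171,7],0,255],[[12.6,171,28],0,255],[[12.6,171,28],0,255],[[12.6,171,28],0,255]]'; python3 go.py .5949 .0772 .072 7.65
```

```text
time: 8.15
eef_pos: [0.5912, 0.0776, 0.0838]
tcp_rot: [0.658, 0.753, -0.001, -0.001]
contact_force: [0.6, 0.7, -1.7]
opening: 0.559
finger_force: 42.0
t 8.15 pos [0.5912 0.0776 0.0838] yang 7.64 tilt 0.13 SHIFT [-0.9  3.6 11.8] YAW -0.01 q [-0.04  0.28  1.88 -0.    0.99 -0.17]
```

```bash
python3 -m crank '[[[-1,3,6],0,255],[[-1,3,12],0,255],[[-1,3,12],0,255],[[-1,3,12],0,255]]'; python3 -m crank '[[[0,0,0],0,60],[[0,0,0],0,60],[[0,0,0],0,60],[[0,0,-25],0,60],[[0,0,-45],0,60],[[0,0,-45],0,60]]';python3 go.py .4222 .1285 .06 7.65
```

```text
time: 8.55
eef_pos: [0.5972, 0.0769, 0.0754]
tcp_rot: [0.658, 0.753, 0.0, 0.001]
contact_force: [-5.0, -0.6, 10.5]
opening: 0.565
finger_force: 42.8
time: 9.15
eef_pos: [0.5982, 0.0772, 0.1202]
tcp_rot: [0.658, 0.753, 0.002, 0.002]
contact_force: [0.6, 0.4, 1.2]
opening: 0.764
finger_force: 0.0
t 9.15 pos [0.5982 0.0772 0.1202] yang 7.66 tilt 0.36 SHIFT [  74.4 -167.9   59.1] YAW 0.01 q [-0.04  0.24  1.85  0.    1.05 -0.17]
```

```bash
python3 - <<'E'
from h import *
c=cam('wrist');cv2.imwrite('pics/w3.png',c['frame'])
E
python3 w.py
```

```text
px [312. 317.] z 0.018 centre [606.6   5.8] axes [ 72.6 167.8]
px [312. 317.] z 0.088 centre [600.6  50.6] axes [ 51.6 119.3]
px [ 90. 142.] z 0.018 centre [424.7 129.1] axes [50.6 52.9]
px [ 90. 142.] z 0.088 centre [471.3 138.3] axes [35.9 37.6]
px [101.  25.] z 0.018 centre [425.7 215.5] axes [46.2 54.8]
px [101.  25.] z 0.088 centre [472.1 199.6] axes [32.9 39. ]
```

View pics/w3.png

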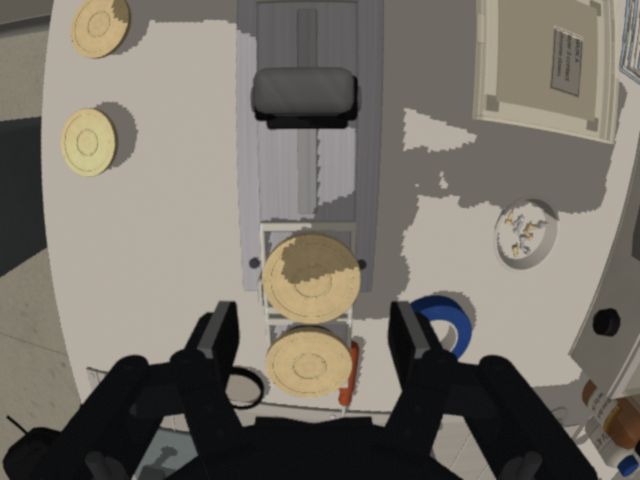

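Both chucks lie in the pockets at (312,280) and (309,361). I want to check that the second one is seated and not riding on a rib.

```bash
cat > seat.py <<'E'
from h import *
import sys
# chuck tops via wrist range (fisheye: range_z along optical axis)
c=cam('wrist');v,u=np.mgrid[0:480,0:640]
x=(u-c['cx'])/c['f'];y=(v-c['cy'])/c['f'];r=np.hypot(x,y)+1e-9
d=np.stack([x/r*np.tan(r),y/r*np.tan(r),np.ones_like(r)],-1)
P=(d*c['range_z'][...,None])@c['R'].T+c['o']; P[c['range_z']<=0]=np.nan
hsv=cv2.cvtColor(c['frame'],cv2.COLOR_BGR2HSV)
m=(hsv[...,1]>60)&(hsv[...,0]>12)&(hsv[...,0]<28)&(hsv[...,2]>60)&(P[...,2]>.07)&(P[...,2]<.11)
Q=P[m]; cen=np.array([583.3,162.5])/1000; ey=np.array([-.1331,.9911]); ex=np.array([.9911,.1331])
ly=(Q[:,:2]-cen)@ey; lx=(Q[:,:2]-cen)@ex
for p in(-.145,-.086,.086,.145):
    k=abs(ly-p)<.0265
    if k.sum()<300: continue
    w=np.c_[lx,ly,Q[:,2]][k]; A=np.c_[w[:,:2]-[0,p],np.ones(len(w))]; co=np.linalg.lstsq(A,w[:,2],rcond=None)[0]
    print(p,k.sum(),'centre(beam)',((w[:,:2].max(0)+w[:,:2].min(0))/2*1000).round(1),'size',(np.ptp(w[:,:2],0)*1000).round(1),'z',co[2].round(4),'slopes',co[:2].round(3))
E
python3 seat.py
```

```text
-0.145 4892 centre(beam) [   1.3 -144.4] size [51.7 51.8] z 0.0858 slopes [-0.004 -0.015]
-0.086 7177 centre(beam) [  2. -87.] size [53.3 51.1] z 0.086 slopes [ 0.004 -0.003]
```

```bash
python3 -m crank '[[[74,-168,0],0,60],[[74,-168,0],0,60],[[74,-168,0],0,60],[[74,-168,0],0,60],[[74,-168,40],0,60],[[74,-168,54],0,60],[[74,-168,54],0,60],[[74,-168,54],0,60]]'; python3 w.py|grep 'z 0.018';python3 go.py .4225 .1285 .0 7.65
```

```text
time: 10.1
eef_pos: [0.4191, 0.1281, 0.0624]
tcp_rot: [0.658, 0.753, -0.001, -0.001]
contact_force: [-0.5, -0.2, -0.4]
opening: 0.767
finger_force: 0.0
px [589. 411.] z 0.018 centre [699.3   8. ] axes [ 69.  112.4]
px [318. 267.] z 0.018 centre [422. 130.] axes [50.6 51.8]
px [345. 106.] z 0.018 centre [423.5 217.8] axes [50.6 50.7]
t 10.15 pos [0.4199 0.1281 0.0632] yang 7.64 tilt 0.01 SHIFT [ 0.1  2.6 63.2] YAW -0.01 q [ 0.06 -0.02  2.26 -0.    0.9  -0.07]
```

```bash
python3 -m crank '[[[1,1,35],0,60],[[1,1,62],0,60],[[1,1,62],0,60],[[1,1,62],0,60],[[1,1,62],0,255],[[1,1,62],0,255],[[1,1,62],0,255],[[1,1,62],0,255]]'; python3 -m crank '[[[0,0,-30],0,255],[[0,0,-70],0,255],[[0,0,-105],0,255],[[0,0,-105],0,255]]'; python3 go.py .5723 .2474 .105 7.65
```

```text
time: 10.95
eef_pos: [0.4221, 0.1293, 0.0035]
tcp_rot: [0.658, 0.753, 0.001, 0.001]
contact_force: [-1.6, -1.0, 4.6]
opening: 0.55
finger_force: 40.3
time: 11.35
eef_pos: [0.4253, 0.1297, 0.1131]
tcp_rot: [0.658, 0.753, 0.005, 0.005]
contact_force: [0.5, 0.1, -0.3]
opening: 0.55
finger_force: 41.4
t 11.35 pos [0.4253 0.1297 0.1131] yang 7.67 tilt 0.83 SHIFT [ 97.  161.3  10.3] YAW 0.02 q [ 0.07 -0.11  2.23  0.    1.   -0.07]
```

```bash
python3 -m crank '[[[97,162,7],0,255],[[97,162,7],0,255],[[97,162,7],0,255],[[97,162,7],0,255],[[97,162,7],0,255],[[97,162,7],0,255],[[97,162,26],0,255],[[97,162,26],0,255],[[97,162,26],0,255]]'; python3 go.py .5735 .2476 .0745 7.65
```

```text
time: 12.25
eef_pos: [0.5669, 0.2462, 0.08]
tcp_rot: [0.659, 0.753, -0.001, -0.001]
contact_force: [0.3, -0.7, -0.6]
opening: 0.55
finger_force: 41.6
t 12.25 pos [0.5669 0.2462 0.08  ] yang 7.62 tilt 0.11 SHIFT [0.5 6.7 5.5] YAW -0.03 q [ 0.25  0.33  1.82 -0.    0.99  0.11]
```

```bash
python3 -m crank '[[[0.5,5,0],0,255],[[0.5,5,0],0,255],[[0.5,5,0],0,255]]'; python3 go.py .5735 .2476 .0745 7.65
```

```text
time: 12.55
eef_pos: [0.5734, 0.2481, 0.0809]
tcp_rot: [0.658, 0.753, 0.0, 0.0]
contact_force: [-0.3, 0.7, -1.2]
opening: 0.548
finger_force: 41.6
t 12.55 pos [0.5734 0.2481 0.0809] yang 7.64 tilt 0.06 SHIFT [-0.5  0.   6.4] YAW -0.01 q [0.25 0.34 1.81 0.   1.   0.11]
```

```bash
python3 -m crank '[[[0,0,3],0,255],[[0,0,6.5],0,255],[[0,0,6.5],0,255],[[0,0,6.5],0,60],[[0,0,6.5],0,60],[[0,0,6.5],0,60],[[0,0,-15],0,60],[[0,0,-40],0,60],[[0,0,-40],0,60]]';python3 seat.py; python3 go.py .4235 .2177 .06 7.65
```

```text
time: 13.45
eef_pos: [0.5757, 0.2489, 0.1244]
tcp_rot: [0.658, 0.753, 0.003, 0.002]
contact_force: [-0.7, -0.0, 0.7]
opening: 0.767
finger_force: 0.0
0.086 6726 centre(beam) [ 2.1 85.7] size [51.5 52.2] z 0.086 slopes [-0.    -0.001]
t 13.5 pos [0.5745 0.2486 0.1224] yang 7.66 tilt 0.27 SHIFT [ -10.5 -154.1   61.6] YAW 0.01 q [0.25 0.29 1.79 0.   1.06 0.11]
```

```bash
python3 -m crank '[[[-10.5,-153,0],0,60],[[-10.5,-153,0],0,60],[[-10.5,-153,0],0,60],[[-10.5,-153,20],0,60],[[-10.5,-153,56],0,60],[[-10.5,-153,56],0,60],[[-10.5,-153,56],0,60]]'; python3 w.py|grep 'z 0.018';python3 go.py .4235 .2177 .0 7.65
```

```text
time: 14.2
eef_pos: [0.4218, 0.2171, 0.0632]
tcp_rot: [0.658, 0.753, -0.001, -0.001]
contact_force: [0.6, 0.1, 0.7]
opening: 0.764
finger_force: 0.0
px [615. 298.] z 0.018 centre [654.2 215.3] axes [64.9 97.9]
px [316. 266.] z 0.018 centre [423.4 219.3] axes [50.6 51.7]
t 14.25 pos [0.4231 0.2174 0.0644] yang 7.65 tilt 0.01 SHIFT [ 0.2  0.4 64.4] YAW 0.0 q [ 0.26  0.06  2.17 -0.    0.91  0.13]
```

```bash
python3 -m crank '[[[1,0,35],0,60],[[1,0,62],0,60],[[1,0,62],0,60],[[1,0,62],0,60],[[1,0,62],0,255],[[1,0,62],0,255],[[1,0,62],0,255],[[1,0,62],0,255]]'; python3 -m crank '[[[0,0,-30],0,255],[[0,0,-70],0,255],[[0,0,-105],0,255],[[0,0,-105],0,255],[[0,0,-105],0,255]]'; python3 go.py .5658 .3061 .105 7.65
```

```text
time: 15.05
eef_pos: [0.4244, 0.2189, 0.0049]
tcp_rot: [0.658, 0.753, 0.001, 0.001]
contact_force: [-1.8, -0.7, 5.7]
opening: 0.55
finger_force: 40.1
time: 15.55
eef_pos: [0.4238, 0.2187, 0.1093]
tcp_rot: [0.658, 0.753, 0.002, 0.001]
contact_force: [0.5, -0.7, 0.2]
opening: 0.549
finger_force: 41.3
t 15.55 pos [0.4238 0.2187 0.1093] yang 7.65 tilt 0.26 SHIFT [ 67.7 152.4   5. ] YAW 0.0 q [ 0.26 -0.02  2.15 -0.    1.    0.13]
```

```bash
python3 -m crank '[[[67,153,5],0,255],[[67,153,5],0,255],[[67,153,5],0,255],[[67,153,5],0,255],[[67,153,5],0,255],[[67,153,24],0,255],[[67,153,24],0,255],[[67,153,24],0,255],[[67,153,24],0,255],[[67,153,24],0,255]]'; python3 go.py .5658 .3061 .075 7.65
```

```text
time: 16.55
eef_pos: [0.5655, 0.3051, 0.0842]
tcp_rot: [0.658, 0.753, 0.001, 0.0]
contact_force: [0.6, 0.4, -0.4]
opening: 0.549
finger_force: 41.5
t 16.55 pos [0.5655 0.3051 0.0842] yang 7.65 tilt 0.08 SHIFT [0.9 0.4 9.2] YAW -0.0 q [ 0.34  0.37  1.76 -0.    1.01  0.2 ]
```

```bash
python3 -m crank '[[[0.5,0,5],0,255],[[0.5,0,9.5],0,255],[[0.5,0,9.5],0,255],[[0.5,0,9.5],0,60],[[0.5,0,9.5],0,60],[[0.5,0,9.5],0,60],[[0,0,-15],0,60],[[0,0,-40],0,60],[[0,0,-40],0,60]]';python3 seat.py; python3 -m crank '[[[0,-40,-60],0,0],[[0,-80,-100],0,0],[[0,-130,-120],0,0],[[0,-130,-120],0,0],[[0,-130,-120],0,0]]'; cat > bm.py <<'E'
from h import *
c=cam('top');P=cloud(c);hsv=cv2.cvtColor(c['frame'],cv2.COLOR_BGR2HSV);X,Y,Z=P[...,0],P[...,1],P[...,2]
br=(hsv[...,1]>80)&(hsv[...,0]>12)&(hsv[...,0]<35)&(Z>.05)
n,l,st,ce=cv2.connectedComponentsWithStats(br.astype(np.uint8))
C=[]
for i in range(1,n):
    if st[i,4]>200:
        p=onplane(c,*ce[i],.088);C.append(p);print('chuck',ce[i].round(1),st[i,4],p.round(4),np.nanmedian(Z[l==i]).round(4))
m=(Z>.125)&(Z<.2)&(X>.5)&(X<.68)&(Y>.05)&(Y<.3)&(hsv[...,1]<70)
n,l,st,ce=cv2.connectedComponentsWithStats(m.astype(np.uint8))
for i in range(1,n):
    if st[i,4]>30:
        p=onplane(c,*ce[i],.168);print('bail',ce[i].round(1),st[i,4],p.round(4),np.nanmedian(Z[l==i]).round(4),cv2.minAreaRect(P[l==i][:,:2].astype(np.float32)*1000))
cv2.imwrite('pics/t2.png',c['frame'][150:300,140:360])
E
python3 bm.py
```

```text
time: 17.45
eef_pos: [0.5679, 0.3061, 0.1274]
tcp_rot: [0.658, 0.753, 0.003, 0.002]
contact_force: [0.6, 0.7, -0.1]
opening: 0.767
finger_force: 0.0
0.086 4589 centre(beam) [ 2.2 86.1] size [51.3 52.3] z 0.0858 slopes [ 0.002 -0.017]
0.145 6560 centre(beam) [  2.4 144.2] size [52.3 51.2] z 0.086 slopes [ 0.    -0.002]
time: 18.0
eef_pos: [0.4348, 0.2882, 0.2447]
tcp_rot: [0.658, 0.753, 0.001, 0.0]
contact_force: [0.8, -0.9, -0.1]
opening: 0.997
finger_force: 0.0
chuck [346.5  39.8] 491 [ 0.9585 -0.0727  0.088 ] 0.089
chuck [305.6 199.4] 396 [0.6023 0.0198 0.088 ] 0.0862
chuck [278.4 202.7] 403 [0.5962 0.0763 0.088 ] 0.0861
chuck [196.1 215. ] 436 [0.5728 0.2466 0.088 ] 0.0862
chuck [168.1 218.8] 446 [0.5656 0.3042 0.088 ] 0.0861
chuck [ 46.4 300.5] 5405 [0.402  0.5432 0.088 ] 0.5303
chuck [ 51.3 426.4] 6677 [0.1605 0.5158 0.088 ] 0.5858
bail [228.1 203.9] 149 [0.5777 0.1626 0.168 ] 0.1648 ((581.59326171875, 167.10809326171875), (25.54428482055664, 12.195816040039062), 5.877753734588623)
```

```bash
python3 go.py .583 .167 .215 -82.65
```

```text
t 18.05 pos [0.4357 0.288  0.2433] yang 7.71 tilt 0.09 SHIFT [-139.6  129.7   28.5] YAW 90.36 q [ 0.39 -0.06  1.94 -0.    1.27  0.26]
```

View pics/t2.png

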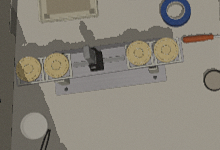

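The crop shows all four chucks in their pockets at (28,69), (56,65), (138,52) and (165,49). The bail stands upright at about (90,52) and the bench row is empty.

```bash
python3 -m crank '[[[-139,131,29],90.4,0],[[-139,131,29],90.4,0],[[-139,131,29],90.4,0],[[-139,131,29],90.4,0],[[-139,131,29],90.4,0],[[-139,131,29],90.4,0],[[-139,131,29],90.4,0],[[-139,131,29],90.4,0],[[-139,131,29],90.4,0],[[-139,131,29],90.4,0]]'; python3 -m crank '[[[0,0,0],8,0],[[0,0,0],8,0],[[0,0,0],8,0]]';python3 go.py .583 .167 .129 -82.65; python3 - <<'E'
from h import *
c=cam('wrist');cv2.imwrite('pics/w4.png',c['frame'])
E
```

```text
time: 19.05
eef_pos: [0.5849, 0.1669, 0.211]
tcp_rot: [0.995, 0.099, -0.002, 0.0]
contact_force: [0.1, 1.0, 0.5]
opening: 1.0
finger_force: 0.0
time: 19.35
eef_pos: [0.5848, 0.1671, 0.2121]
tcp_rot: [0.999, 0.034, -0.001, 0.0]
contact_force: [-0.5, -0.4, -0.1]
opening: 1.001
finger_force: 0.0
t 19.35 pos [0.5848 0.1671 0.2121] yang -86.15 tilt 0.16 SHIFT [-1.6 -0.  83.1] YAW -3.5 q [ 0.11  0.16  1.76 -0.    1.22  1.62]
```

View pics/w4.png

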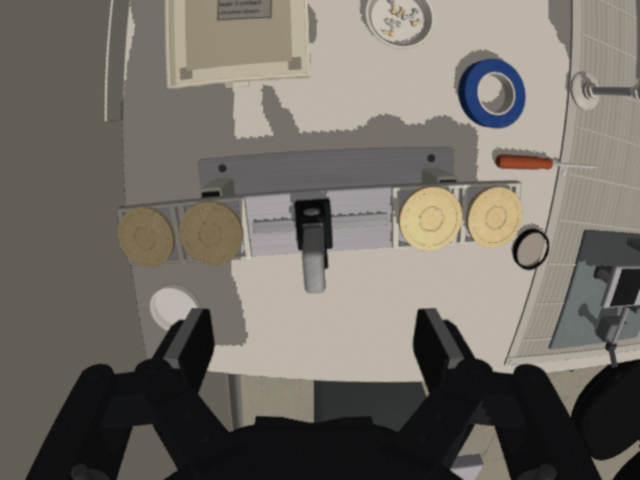

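The bail's top edge is at (314,290), midway between the fingers (210 and 418). I descend and trim the yaw.

```bash
python3 -m crank '[[[-1.5,0,30],-3.4,0],[[-1.5,0,60],-3.4,0],[[-1.5,0,83],-3.4,0],[[-1.5,0,83],-3.4,0],[[-1.5,0,83],-3.4,120],[[-1.5,0,83],-3.4,200],[[-1.5,0,83],-3.4,255],[[-1.5,0,83],-3.4,255],[[-1.5,0,83],-3.4,255],[[-1.5,0,83],-3.4,255]]' 60; python3 go.py .583 .167 .129 -82.65
```

```text
time: 20.4
eef_pos: [0.5839, 0.1674, 0.1322]
tcp_rot: [0.998, 0.062, 0.001, 0.0]
contact_force: [0.5, -0.7, 3.4]
opening: 0.133
finger_force: 58.5
t 20.4 pos [0.5839 0.1674 0.1322] yang -82.84 tilt 0.09 SHIFT [-0.9  0.3  3.2] YAW -0.19 q [ 0.11  0.24  1.83 -0.    1.08  1.56]
```

```bash
python3 -m crank '[[[0,0,-5],0,255],[[0,0,-10],0,255],[[0,0,-20],0,255],[[0,0,-30],0,255],[[0,0,-40],0,255],[[0,0,-45],0,255],[[0,0,-45],0,255],[[0,0,-45],0,255],[[0,0,-45],0,255],[[0,0,-45],0,255]]'; python3 -m crank '[[[0,0,0],0,255],[[0,0,0],0,255],[[0,0,0],0,255],[[0,0,0],0,255],[[0,0,0],0,255],[[0,0,0],0,255],[[0,0,0],0,255],[[0,0,0],0,255],[[0,0,0],0,255],[[0,0,0],0,255]]'; cat > tilt.py <<'E'
from h import *
# tilt of the beam from brass tops, both cameras' ranges
def pts(n):
    c=cam(n);v,u=np.mgrid[0:480,0:640]
    x=(u-c['cx'])/c['f'];y=(v-c['cy'])/c['f']
    if n=='wrist':
        r=np.hypot(x,y)+1e-9; x,y=x/r*np.tan(r),y/r*np.tan(r)
    d=np.stack([x,y,np.ones_like(x)],-1)
    P=(d*c['range_z'][...,None])@c['R'].T+c['o']; P[c['range_z']<=0]=np.nan
    h=cv2.cvtColor(c['frame'],cv2.COLOR_BGR2HSV)
    m=(h[...,1]>60)&(h[...,0]>12)&(h[...,0]<28)&(h[...,2]>50)&(P[...,2]>.06)&(P[...,2]<.2)&(P[...,0]>.45)&(P[...,0]<.7)&(abs(P[...,1])<.45)
    n_,l,st,_=cv2.connectedComponentsWithStats(m.astype(np.uint8))
    return [P[l==i] for i in range(1,n_) if st[i,4]>100]
if __name__=='__main__':
  for n in('wrist','top','scene'):
    L=pts(n)
    if len(L)<2: print(n,len(L)); continue
    M=np.array([np.nanmedian(p,0) for p in L]); M=M[M[:,1].argsort()]
    d=M[-1]-M[0]; print(n,'z',M[:,2].round(4),'tilt(+ = +y end up)',round(np.arctan2(d[2],np.hypot(*d[:2])),4),'xy',M[:,:2].round(3).tolist())
E
python3 tilt.py
```

```text
time: 21.4
eef_pos: [0.5829, 0.1673, 0.1754]
tcp_rot: [0.998, 0.062, -0.001, 0.0]
contact_force: [-0.2, -0.2, -7.3]
opening: 0.134
finger_force: 58.5
time: 22.4
eef_pos: [0.5833, 0.1674, 0.1761]
tcp_rot: [0.998, 0.062, -0.0, 0.0]
contact_force: [-0.6, -0.5, -7.2]
opening: 0.131
finger_force: 58.5
wrist z [0.1154 0.1411 0.1489] tilt(+ = +y end up) 0.1377 xy [[0.6, 0.066], [0.576, 0.249], [0.57, 0.305]]
top z [0.1098 0.1177] tilt(+ = +y end up) 0.1363 xy [[0.6, 0.024], [0.595, 0.082]]
scene z [0.1095 0.1175 0.1408 0.1487] tilt(+ = +y end up) 0.1366 xy [[0.603, 0.023], [0.597, 0.079], [0.578, 0.249], [0.57, 0.307]]
```

```bash
python3 -m crank '[[[0,0,8],0,255],[[0,0,16],0,255],[[0,0,24],0,255],[[0,0,30],0,255],[[0,0,35],0,255],[[0,0,40],0,255],[[0,0,44],0,255],[[0,0,44.5],0,255],[[0,0,44.5],0,255],[[0,0,44.5],0,255]]'; python3 -m crank '[[[0,1,0],0,255],[[0,2,0],0,255],[[0,3,0],0,255],[[0,4,0],0,255],[[0,5,0],0,255],[[0,5.5,0],0,255],[[0,5.5,0],0,255],[[0,5.5,0],0,255]]'; python3 tilt.py
```

```text
time: 23.55
eef_pos: [0.5838, 0.1675, 0.1323]
tcp_rot: [0.998, 0.062, 0.001, -0.0]
contact_force: [0.1, -0.1, -4.1]
opening: 0.133
finger_force: 59.1
time: 24.35
eef_pos: [0.5845, 0.1619, 0.1323]
tcp_rot: [0.998, 0.062, 0.001, 0.0]
contact_force: [0.3, 1.9, -0.6]
opening: 0.13
finger_force: 59.5
wrist z [0.086  0.086  0.0863 0.0864] tilt(+ = +y end up) 0.0017 xy [[0.604, 0.023], [0.599, 0.078], [0.577, 0.246], [0.571, 0.303]]
top z [0.0862 0.0862] tilt(+ = +y end up) 0.0008 xy [[0.602, 0.021], [0.596, 0.077]]
scene z [0.086  0.0862 0.0861] tilt(+ = +y end up) 0.0004 xy [[0.604, 0.018], [0.598, 0.075], [0.574, 0.279]]
```

```bash
python3 -m crank '[[[0,0,-5],0,255],[[0,0,-10],0,255],[[0,0,-20],0,255],[[0,0,-30],0,255],[[0,0,-40],0,255],[[0,0,-48],0,255],[[0,0,-48],0,255],[[0,0,-48],0,255],[[0,0,-48],0,255],[[0,0,-48],0,255]]'; python3 -m crank '[[[0,0,0],0,255],[[0,0,0],0,255],[[0,0,0],0,255],[[0,0,0],0,255],[[0,0,0],0,255],[[0,0,0],0,255],[[0,0,0],0,255],[[0,0,0],0,255],[[0,0,0],0,255],[[0,0,0],0,255]]'; python3 tilt.py
```

```text
time: 25.5
eef_pos: [0.5835, 0.1619, 0.1788]
tcp_rot: [0.998, 0.062, -0.001, 0.0]
contact_force: [-0.4, 0.8, -6.4]
opening: 0.134
finger_force: 58.7
time: 26.5
eef_pos: [0.584, 0.1619, 0.1797]
tcp_rot: [0.998, 0.062, -0.0, -0.0]
contact_force: [0.2, 0.1, -7.7]
opening: 0.135
finger_force: 58.7
wrist z [0.1309 0.1319 0.1351 0.1361] tilt(+ = +y end up) 0.0187 xy [[0.603, 0.023], [0.598, 0.079], [0.576, 0.246], [0.57, 0.303]]
top z [0.1312 0.1321] tilt(+ = +y end up) 0.0145 xy [[0.601, 0.019], [0.596, 0.077]]
scene z [0.1309 0.1319 0.1351] tilt(+ = +y end up) 0.0158 xy [[0.603, 0.018], [0.598, 0.075], [0.573, 0.279]]
```

The beam hangs level to within 0.017 rad. Next I measure the rocker stand.

```bash
cat > rk.py <<'E'
from h import *
for n in('top','scene'):
    c=cam(n);P=cloud(c);Z=P[...,2]
    b=(P[...,0]>.4)&(P[...,0]<.66)&(P[...,1]>-.4)&(P[...,1]<-.12)
    m=((Z>.067)&(Z<.075)&b).astype(np.uint8)
    m=cv2.morphologyEx(m,cv2.MORPH_OPEN,np.ones((9,9)))
    Q=P[m>0][:,:2].astype(np.float32)*1000
    print(n,m.sum(),cv2.minAreaRect(Q),'medZ',np.nanmedian(Z[m>0]),'x',np.percentile(Q[:,0],[1,50,99]).round(1),'y',np.percentile(Q[:,1],[.5,50,99.5]).round(1))
    v,u=np.where(b&(Z>0)); 
    cr=c['frame'][v.min():v.max(),u.min():u.max()]; print('crop origin',u.min(),v.min(),cr.shape)
    cv2.imwrite(f'pics/rk_{n}.png',cv2.resize(cr,None,fx=4,fy=4,interpolation=cv2.INTER_CUBIC)[:600,:800])
    # base plate
    m=((Z>.004)&(Z<.016)&b).astype(np.uint8);Q=P[m>0][:,:2].astype(np.float32)*1000;print('base',cv2.minAreaRect(Q))
    m=((Z>.084)&(Z<.12)&b&(P[...,0]<.47));Q=P[m]; print('knob',np.nanmedian(Q,0).round(4),np.nanmin(Q,0).round(4),np.nanmax(Q,0).round(4))
E
python3 rk.py
```

```text
top 1645 ((534.8434448242188, -260.345703125), (52.0567626953125, 188.911376953125), 1.750138282775879) medZ 0.07129529814639135 x [508.  531.6 558.7] y [-353.  -245.6 -166.7]
crop origin 369 180 (116, 130, 3)
base ((529.975341796875, -259.9970703125), (259.9015197753906, 279.76971435546875), 0.028051817789673805)
knob [ 0.4216 -0.2232  0.0981] [ 0.4137 -0.2328  0.0906] [ 0.4297 -0.2159  0.1053]
scene 467 ((540.5436401367188, -266.1961669921875), (51.186683654785156, 157.00537109375), 6.227092742919922) medZ 0.07062034465841349 x [515.1 543.8 563.8] y [-342.7 -251.6 -188.2]
crop origin 153 247 (174, 187, 3)
base ((529.9716796875, -260.0697937011719), (259.8401794433594, 279.98052978515625), 0.042453914880752563)
knob [ 0.427  -0.2274  0.096 ] [ 0.4177 -0.2374  0.0841] [ 0.4345 -0.2169  0.1019]
```

View pics/rk_top.png

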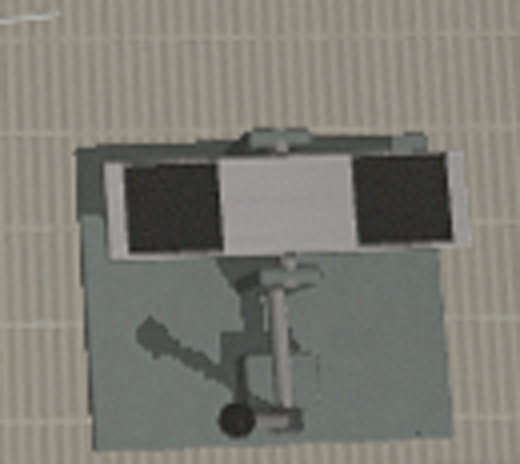

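The crop shows the bed with corners at about (105,164), (110,260), (463,152) and (470,247). The pointers are near (283,148) and (289,259), and the knob is at (237,420).

```bash
python3 - <<'E'
from h import *
c=cam('top')
f=lambda x,y,z:onplane(c,369+(x+.5)/4-.5,180+(y+.5)/4-.5,z)[:2]*1000
K=np.array([f(*p,.072) for p in((105,164),(110,260),(463,152),(470,247))]);print(K.round(1),K.mean(0).round(1))
a=(K[0]+K[1]-K[2]-K[3])/2;print('len',np.hypot(*a),'ang of y axis',np.degrees(np.arctan2(a[1],a[0])))
print('pointers',f(283,148,.07),f(289,259,.07),'knob',f(237,420,.093),'base',[f(*p,.01).round(1) for p in((76,150),(94,450),(453,437))])
E
python3 go.py .535 -.26 .1797 -90
```

```text
[[ 557.6 -166.5]
 [ 506.8 -167.3]
 [ 561.2 -354.7]
 [ 510.9 -355.1]] [ 534.1 -260.9]
len 188.04177355918 ang of y axis 91.16759842702649
pointers [ 565.09203406 -260.8748864 ] [ 506.20888411 -260.99908473] knob [ 422.51980274 -224.61785508] base [array([ 576.6, -160.5]), array([ 409.5, -164.6]), array([ 413.7, -361.7])]
t 26.8 pos [0.584  0.162  0.1796] yang -82.89 tilt 0.0 SHIFT [-1.009e+02  4.126e+02 -1.000e-01] YAW 7.11 q [0.1  0.18 1.8  0.   1.16 1.55]
```

```bash
python3 -m crank '[[[-1,4,-3],0,255],[[-3,13,-8],0.2,255],[[-7,27,-13],0.4,255],[[-11,45,-17],0.6,255],[[-16,65,-20],0.9,255],[[-21,86,-20],1.2,255],[[-26,107,-20],1.5,255],[[-32,128,-20],1.8,255],[[-37,149,-20],2.1,255],[[-42,170,-20],2.4,255]]'; python3 go.py .534 -.2603 .2 -88.8
```

```text
time: 27.8
eef_pos: [0.563, -0.0141, 0.2005]
tcp_rot: [0.999, 0.04, 0.0, 0.0]
contact_force: [-0.4, -0.1, -7.0]
opening: 0.13
finger_force: 58.6
t 27.8 pos [ 0.563  -0.0141  0.2005] yang -85.36 tilt 0.07 SHIFT [-48.8 243.1   0.7] YAW 3.44 q [-0.2   0.07  1.88 -0.    1.19  1.29]
```

```bash
python3 -m crank '[[[-4,21,0],0.3,255],[[-8,42,0],0.6,255],[[-13,63,0],0.9,255],[[-17,84,0],1.2,255],[[-21,105,0],1.5,255],[[-25,126,0],1.8,255],[[-30,147,0],2.1,255],[[-34,168,0],2.4,255],[[-38,189,0],2.7,255],[[-42,208,0],3,255]]'; python3 -m crank '[[[-3,14,0],0.2,255],[[-5,24,0],0.3,255],[[-6,31,0],0.4,255],[[-7,35,0],0.4,255],[[-7,35,0],0.4,255],[[-7,35,0],0.4,255],[[-7,35,0],0.4,255],[[-7,35,0],0.4,255],[[-7,35,0],0.4,255],[[-7,35,0],0.4,255]]'; python3 -m crank '[[[0,0,0],0,255],[[0,0,0],0,255],[[0,0,0],0,255],[[0,0,0],0,255],[[0,0,0],0,255],[[0,0,0],0,255],[[0,0,0],0,255]]'; python3 tilt.py; python3 go.py .534 -.2603 .2 -88.8; python3 - <<'E'
from h import *
c=cam('scene');cv2.imwrite('pics/s3.png',c['frame'])
E
```

```text
time: 28.8
eef_pos: [0.5378, -0.2249, 0.2005]
tcp_rot: [1.0, 0.014, 0.0, 0.001]
contact_force: [0.4, -0.1, -7.3]
opening: 0.128
finger_force: 58.6
time: 29.8
eef_pos: [0.5327, -0.2577, 0.1996]
tcp_rot: [1.0, 0.012, -0.0, -0.0]
contact_force: [0.3, -0.1, -6.9]
opening: 0.133
finger_force: 58.7
time: 30.5
eef_pos: [0.5326, -0.2579, 0.1996]
tcp_rot: [1.0, 0.011, 0.0, -0.0]
contact_force: [0.6, -0.4, -7.6]
opening: 0.134
finger_force: 58.7
wrist z [0.1522 0.1527 0.1543 0.1548] tilt(+ = +y end up) 0.0095 xy [[0.538, -0.398], [0.539, -0.343], [0.533, -0.173], [0.533, -0.116]]
top z [0.1546 0.155 ] tilt(+ = +y end up) 0.0072 xy [[0.53, -0.17], [0.53, -0.113]]
scene z [0.1515 0.1521 0.1538 0.1548] tilt(+ = +y end up) 0.0115 xy [[0.538, -0.402], [0.539, -0.345], [0.534, -0.173], [0.533, -0.115]]
t 30.65 pos [ 0.5327 -0.2579  0.1997] yang -88.69 tilt 0.0 SHIFT [ 1.3  2.4 -0.3] YAW 0.11 q [-0.62  0.13  1.82 -0.    1.19  0.93]
```

View pics/s3.png

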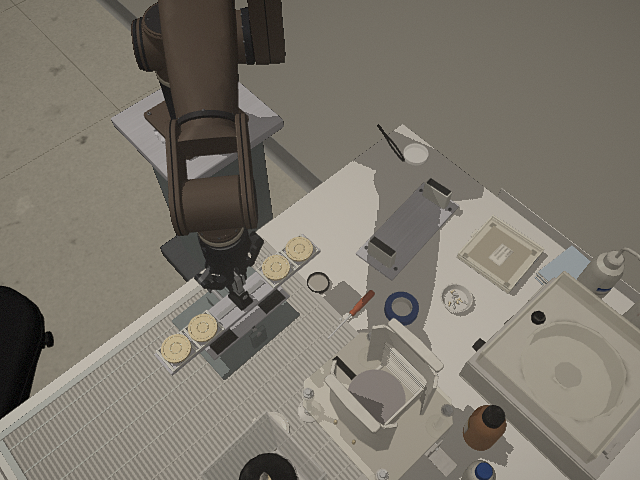

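The loaded beam hangs level over the rocker bed, about 55 mm up, with chucks at (175,348), (203,327), (275,266) and (300,247). Lowering.

```bash
python3 -m crank '[[[1,2.5,8],0,255],[[1,2.5,18],0,255],[[1,2.5,28],0,255],[[1,2.5,38],0,255],[[1,2.5,45],0,255],[[1,2.5,49],0,255],[[1,2.5,49],0,255],[[1,2.5,49],0,255],[[1,2.5,49],0,255],[[1,2.5,49],0,255]]'; python3 go.py .534 -.2605 .1443 -88.8;python3 tilt.py
```

```text
time: 31.7
eef_pos: [0.5341, -0.2606, 0.1514]
tcp_rot: [1.0, 0.011, 0.001, 0.0]
contact_force: [-1.0, 0.1, -7.7]
opening: 0.133
finger_force: 58.6
t 31.7 pos [ 0.5341 -0.2606  0.1514] yang -88.69 tilt 0.08 SHIFT [-0.1 -0.1  7.1] YAW 0.11 q [-0.62  0.19  1.85  0.    1.11  0.92]
wrist z [0.1028 0.1038 0.1067 0.1077] tilt(+ = +y end up) 0.0174 xy [[0.539, -0.401], [0.54, -0.345], [0.535, -0.176], [0.534, -0.119]]
top z [0.1066 0.1074] tilt(+ = +y end up) 0.0135 xy [[0.532, -0.173], [0.531, -0.115]]
scene z [0.102  0.1031 0.1061 0.1068] tilt(+ = +y end up) 0.0167 xy [[0.539, -0.404], [0.54, -0.347], [0.535, -0.175], [0.534, -0.117]]
```

```bash
python3 -m crank '[[[0,0,2],0,255],[[0,0,4],0,255],[[0,0,6],0,255],[[0,0,7.5],0,255],[[0,0,7.5],0,255],[[0,0,7.5],0,255]]'; python3 -m crank '[[[0,0,0],0,200],[[0,0,0],0,120],[[0,0,0],0,100],[[0,0,0],0,100],[[0,0,-15],0,100],[[0,0,-40],0,100],[[0,0,-80],0,100],[[0,0,-80],0,100],[[0,0,-80],0,100]]'; python3 tilt.py; python3 go.py .422 -.18 .2 -88.8
```

```text
time: 32.45
eef_pos: [0.5338, -0.2604, 0.1442]
tcp_rot: [1.0, 0.012, 0.0, 0.0]
contact_force: [-3.3, 2.1, 1.0]
opening: 0.133
finger_force: 59.9
time: 33.35
eef_pos: [0.5347, -0.261, 0.226]
tcp_rot: [1.0, 0.011, 0.002, 0.001]
contact_force: [-0.5, -0.1, -1.0]
opening: 0.601
finger_force: 0.0
wrist z [0.0984 0.0983 0.098  0.0979] tilt(+ = +y end up) -0.0018 xy [[0.538, -0.402], [0.538, -0.345], [0.534, -0.175], [0.533, -0.118]]
top z [0.098  0.0979] tilt(+ = +y end up) -0.0028 xy [[0.531, -0.173], [0.53, -0.115]]
scene z [0.098  0.0979 0.0972 0.0975] tilt(+ = +y end up) -0.0017 xy [[0.539, -0.404], [0.539, -0.347], [0.534, -0.174], [0.534, -0.117]]
t 33.5 pos [ 0.5331 -0.2599  0.222 ] yang -88.69 tilt 0.13 SHIFT [-109.2  -82.4   22.3] YAW 0.11 q [-0.62  0.12  1.79  0.    1.24  0.92]
```

```bash
python3 -m crank '[[[-113,-95,0],0,255],[[-113,-95,0],0,255],[[-113,-95,0],0,255],[[-113,-95,0],0,255],[[-113,-95,60],0,255],[[-113,-95,110],0,255],[[-113,-95,137],0,255],[[-113,-95,137],0,255],[[-113,-95,137],0,255]]'; python3 go.py .42 -.279 .085 -88.8; python3 - <<'E'
from h import *
c=cam('wrist');cv2.imwrite('pics/w5.png',c['frame'])
E
```

```text
time: 34.4
eef_pos: [0.4187, -0.1681, 0.0859]
tcp_rot: [1.0, 0.011, -0.001, -0.001]
contact_force: [0.3, -0.7, 0.3]
opening: -0.001
finger_force: 0.0
t 34.4 pos [ 0.4187 -0.1681  0.0859] yang -88.7 tilt 0.11 SHIFT [ -1.2 110.9   0.8] YAW 0.1 q [-0.61 -0.03  2.22  0.    0.96  0.94]
```

View pics/w5.png

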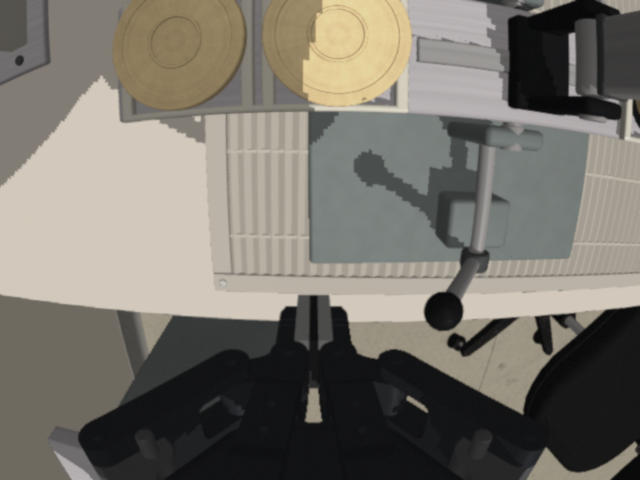

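The shut fingers are at (313,320) and the knob at (444,310), in line for a sideways push.

```bash
python3 -m crank '[[[0,20,0],0,255],[[0,35,0],0,255],[[0,48,0],0,255],[[0,60,0],0,255],[[0,72,0],0,255],[[0,84,0],0,255],[[0,95,0],0,255],[[0,104,0],0,255],[[0,111,0],0,255],[[0,111,0],0,255]]'; cat > kn.py <<'E'
from h import *
# knob: highest dark points about the lever, top camera + scene camera
for n in('top','scene','wrist'):
    c=cam(n)
    if n=='wrist': continue
    P=cloud(c);h=c['frame'].max(-1)
    m=(P[...,0]>.40)&(P[...,0]<.445)&(P[...,1]>-.33)&(P[...,1]<-.2)&(P[...,2]>.08)&(P[...,2]<.12)&(h<60)
    if m.sum()>10: print(n,m.sum(),np.nanmedian(P[m],0).round(4))
E
python3 kn.py; python3 tilt.py
```

```text
time: 35.45
eef_pos: [0.4209, -0.2798, 0.0859]
tcp_rot: [1.0, 0.011, -0.0, 0.0]
contact_force: [0.1, -0.9, -0.5]
opening: -0.001
finger_force: 0.0
scene 121 [ 0.4292 -0.2956  0.1002]
wrist z [0.1005 0.0996 0.0965] tilt(+ = +y end up) -0.0177 xy [[0.536, -0.397], [0.534, -0.344], [0.531, -0.174]]
top z [0.101  0.0998 0.0968 0.0955] tilt(+ = +y end up) -0.0191 xy [[0.536, -0.401], [0.537, -0.344], [0.531, -0.172], [0.531, -0.115]]
scene z [0.1003 0.0992 0.0961 0.0951] tilt(+ = +y end up) -0.0182 xy [[0.539, -0.404], [0.54, -0.347], [0.534, -0.174], [0.533, -0.117]]
```

```bash
python3 -m crank '[[[0,3,0],0,255],[[0,5,0],0,255],[[0,5,0],0,255],[[0,-25,0],0,255],[[0,-50,0],0,255],[[0,-50,-80],0,255],[[0,-50,-80],0,255],[[0,-50,-80],0,255]]'; python3 kn.py; python3 tilt.py; python3 go.py .42 -.37 .2 -88.8
```

```text
time: 36.55
eef_pos: [0.423, -0.2316, 0.1722]
tcp_rot: [1.0, 0.012, 0.005, 0.005]
contact_force: [0.1, -1.2, 0.2]
opening: 0.002
finger_force: 0.0
scene 60 [ 0.4294 -0.3053  0.0969]
wrist z [0.1005 0.0995 0.0965 0.0955] tilt(+ = +y end up) -0.0175 xy [[0.536, -0.4], [0.537, -0.344], [0.532, -0.174], [0.531, -0.117]]
top z [0.101  0.1    0.0966 0.0954] tilt(+ = +y end up) -0.0195 xy [[0.536, -0.402], [0.537, -0.347], [0.531, -0.172], [0.531, -0.115]]
scene z [0.1003 0.0991 0.0962 0.095 ] tilt(+ = +y end up) -0.0185 xy [[0.539, -0.404], [0.539, -0.346], [0.535, -0.174], [0.533, -0.117]]
t 36.85 pos [ 0.4192 -0.2285  0.1645] yang -88.7 tilt 0.17 SHIFT [ -2.5 141.4 -35.8] YAW 0.1 q [-0.71 -0.09  2.11 -0.    1.12  0.84]
```

```bash
python3 -m crank '[[[-2,0,-36],0,255],[[-2,50,-36],0,255],[[-2,100,-36],0,255],[[-2,142,-36],0,255],[[-2,142,-36],0,255],[[-2,142,-36],0,255],[[-2,142,-36],0,255],[[-2,142,-36],0,255],[[-2,142,-36],0,255],[[-2,142,-36],0,255]]'; for i in 1 2 3; do python3 -m crank '[[[0,0,0],0,255],[[0,0,0],0,255],[[0,0,0],0,255],[[0,0,0],0,255],[[0,0,0],0,255],[[0,0,0],0,255],[[0,0,0],0,255],[[0,0,0],0,255],[[0,0,0],0,255],[[0,0,0],0,255]]' | head -2; done; python3 tilt.py; python3 kn.py; python3 go.py .42 -.368 .085 -88.8
```

```text
time: 37.85
eef_pos: [0.4214, -0.3702, 0.2023]
tcp_rot: [1.0, 0.012, 0.0, 0.0]
contact_force: [0.4, -0.3, 0.6]
opening: 0.002
finger_force: 0.0
time: 38.85
eef_pos: [0.4212, -0.371, 0.2022]
time: 39.85
eef_pos: [0.4212, -0.371, 0.2022]
time: 40.85
eef_pos: [0.4212, -0.3709, 0.2021]
wrist z [0.1008 0.0998 0.0963] tilt(+ = +y end up) -0.0185 xy [[0.537, -0.402], [0.537, -0.346], [0.531, -0.158]]
top z [0.1011 0.0999 0.0967 0.0956] tilt(+ = +y end up) -0.0191 xy [[0.536, -0.402], [0.535, -0.345], [0.532, -0.172], [0.531, -0.115]]
scene z [0.1001 0.0993 0.0963 0.0952] tilt(+ = +y end up) -0.0171 xy [[0.539, -0.404], [0.539, -0.347], [0.535, -0.174], [0.534, -0.116]]
top 62 [ 0.4244 -0.3011  0.0989]
scene 57 [ 0.4302 -0.306   0.097 ]
t 41.15 pos [ 0.4212 -0.371   0.2022] yang -88.69 tilt 0.0 SHIFT [ -1.1  -3.  117.2] YAW 0.11 q [-0.9   0.06  1.89  0.    1.19  0.65]
```

It stood free and level for over 4 s. Now I arrest it again.

```bash
python3 -m crank '[[[-1,-2,45],0,255],[[-1,-2,90],0,255],[[-1,-2,117],0,255],[[-1,-2,117],0,255],[[-1,-2,117],0,255]]'; python3 -m crank '[[[0,-30,0],0,255],[[0,-45,0],0,255],[[0,-60,0],0,255],[[0,-75,0],0,255],[[0,-88,0],0,255],[[0,-100,0],0,255],[[0,-110,0],0,255],[[0,-118,0],0,255],[[0,-124,0],0,255],[[0,-124,0],0,255]]'; python3 -m crank '[[[0,-3,0],0,255],[[0,-4,0],0,255],[[0,-4,0],0,255]]'; python3 tilt.py; python3 -m crank '[[[0,20,0],0,255],[[0,45,0],0,255],[[0,45,-50],0,255],[[0,45,-100],0,255],[[0,45,-100],0,255],[[0,45,-100],0,255],[[0,45,-100],0,255]]';python3 kn.py; python3 tilt.py
```

```text
time: 41.65
eef_pos: [0.4204, -0.3692, 0.0855]
tcp_rot: [1.0, 0.011, -0.0, -0.0]
contact_force: [-0.1, 0.8, 1.1]
opening: 0.002
finger_force: 0.0
time: 42.65
eef_pos: [0.4173, -0.2462, 0.085]
tcp_rot: [1.0, 0.013, -0.0, 0.003]
contact_force: [0.5, -8.2, -1.5]
opening: -0.003
finger_force: 3.6
time: 42.95
eef_pos: [0.4173, -0.2455, 0.0852]
tcp_rot: [1.0, 0.013, 0.0, 0.006]
contact_force: [-0.3, -18.5, -5.5]
opening: 0.0
finger_force: 7.0
wrist z [0.0981 0.098  0.0979] tilt(+ = +y end up) -0.0007 xy [[0.535, -0.348], [0.529, -0.176], [0.531, -0.124]]
top z [0.0987 0.0985 0.0981 0.0979] tilt(+ = +y end up) -0.0028 xy [[0.535, -0.402], [0.535, -0.345], [0.531, -0.173], [0.53, -0.115]]
scene z [0.098  0.0978 0.0976 0.0971] tilt(+ = +y end up) -0.0032 xy [[0.539, -0.405], [0.539, -0.347], [0.534, -0.175], [0.534, -0.117]]
time: 43.8
eef_pos: [0.4172, -0.2843, 0.1829]
tcp_rot: [1.0, 0.012, -0.002, -0.002]
contact_force: [-0.4, -0.8, 0.0]
opening: -0.001
finger_force: 0.0
top 56 [ 0.4217 -0.2232  0.0986]
scene 53 [ 0.4276 -0.2275  0.0983]
wrist z [0.0984 0.0983 0.098  0.0979] tilt(+ = +y end up) -0.0019 xy [[0.536, -0.402], [0.537, -0.345], [0.532, -0.175], [0.531, -0.119]]
top z [0.0987 0.0987 0.0981 0.0978] tilt(+ = +y end up) -0.0032 xy [[0.54, -0.399], [0.535, -0.345], [0.531, -0.173], [0.53, -0.115]]
scene z [0.0981 0.0979 0.0975 0.0972] tilt(+ = +y end up) -0.0033 xy [[0.539, -0.404], [0.539, -0.347], [0.534, -0.175], [0.533, -0.117]]
```

The lever is back at its starting place (the knob reads the same as at the start), the bed is level and the arm is clear. I hand in.

```bash
python3 -c "
from plant import ctrl; print(ctrl.sign_off())"
```

```text
the job is handed in; nothing more can be done
None
```

The job is handed in (the sign-off returned no verdict): all four chucks are seated, the beam hung level within 0.02 rad, the rocker stood free at about 0.018 rad for over 4 s, and it is arrested again with nothing touched.

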